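# Snap the speed-control module onto the mixer's control rail

## Task

Put the green control module back on the mounting rail of the mixer's control tray, in the gap between the white breaker and the dark power supply: hook its fixed lip under the rail edge nearest the robot, then rock the far end down until the orange sprung foot clicks under the other edge. Then slide it along the rail until it sits close up against the white breaker, and leave it there, clipped at both edges, without disturbing the loose things on the bench.

Things in the scene. Friction and masses are not known exactly. Their poses are not given: they have to be found in the camera images.
- module_center (a point): Green rail module, loose, 0.2 to 0.35 kg: 90 mm long (x, foot end +x), 45 mm wide (y), 66 mm high (z, front up). Point at its middle, 33 mm above its underside. Grasp the flat sides 45 mm apart. Its middle 45 mm of length is 66 mm high, the two end shoulders 50 mm. Starts standing on the bench, +x away from the robot, turned up to 0.5 rad.
- module_recess (a point): Middle of the ceiling of the rail recess in the module's underside, 23.3 mm below module_center, same axes. Recess 9.7 mm deep, from x = -17.9 to +18.7 mm, between two legs 12 mm long; outside the legs the underside is cut back to the ceiling's height, so the module can be tipped on the rail. Seated, the ceiling lies on the rail top.
- module_lip (a point): Middle of the module's fixed lip, at x = -16.25, z = -29.3 mm from module_center: a bar over the whole width, standing 3.3 mm into the recess from its -x wall, 3 mm thick. Between lip and recess ceiling is a slot 4.5 mm high for the 2.3 mm rail edge, loose enough to hook it tipped by up to about 25 degrees (foot end raised).
- module_shoulder (a point): Middle of the top of the module's +x shoulder (foot end), at x = 34, z = 17 mm from module_center; the shoulder is 22 mm long and 45 mm wide, beside the 16 mm higher middle block. A good place to press. Hooked and let go, the module rests with this end about 8 to 12 mm high, tipped 9 to 14 degrees; 5 to 20 N here press it home.
- foot_nose (a point): Upper edge of the nose of the orange sprung foot, 19 mm wide, at x = 15.5, z = -26.5 mm from module_center while the foot is out. The nose is bevelled below, 30 degrees from the module's z: pressed down on the rail edge it slides back, then springs out under the edge. The foot's orange tab shows 7 mm beyond the module's +x end.
- foot (a joint): Slide of the sprung foot in the module: 0 fully out (latched, or free), up to 0.005 m pushed back towards the module's +x end. Spring 3 N when out, 6 N when fully back.
- rail_mid (a point): Middle of the top of the steel hat rail, fixed flat in the tray: x across it from the near to the far edge, y along it, z up. 35 mm wide over its edges (x = -17.5, +17.5 mm), 15 mm high, top 24 mm above the bench. Each edge is a flange 2.3 mm thick overhanging 6.3 mm, 18.7 mm free under it. A grey duct, 20 mm higher than the rail, starts at x = 77 mm.
- breaker: White three-pole breaker with red toggles, fixed on the rail at one end of the gap (left or right varies): 54 mm wide (y), 90 mm across, 66 mm high plus 10 mm toggles. Origin at the middle of its underside, 9.7 mm below the rail top; axes as rail_mid. The gap between breaker and supply is 150 to 186 mm.
- supply: Dark grey power supply, fixed on the rail at the other end of the gap; same size, origin and axes as the breaker. The rail is 390 mm long in all; terminal strips, 38 mm higher than its top, fill it beyond y = 150 mm either way. The tray is an aluminium plate of 260 by 420 mm with sides 16 mm and a far wall 45 mm high.
- old_module: Loose bystander: brown old module of the same shape as the green one, standing on the bench. Origin at the middle of its underside.
- mixing_cup: Loose bystander: steel mixing cup, 92 mm across, 150 mm high. Origin at the middle of its underside.
- sample_jar: Loose bystander: amber jar, 68 mm across, 85 mm high. Origin at the middle of its underside.
- screwdriver: Loose bystander: yellow screwdriver, 210 mm long (its x), lying. Origin under its middle, on the bench.
- meter: Loose bystander: yellow hand meter, 150 by 75 mm, 40 mm high, lying. Origin at the middle of its underside.
- weight: Loose bystander: brass 0.5 kg weight, 48 mm across, 71 mm high. Origin at the middle of its underside.
- parts_bin: Loose bystander: blue open bin of small parts, 130 by 180 mm, 55 mm high. Origin at the middle of its underside.
Not all that is in view belongs to the job. Leave any blue or pink look-alike of the part that bears module_center alone.

How it is judged (in metres and radians):
On the way, in this order (a step that is already met when the one before it is completed fails the run):
1. the module's lip is hooked under the near edge of the rail, in the gap, while its foot is still above the rail (x of module_lip in the frame of rail_mid between -0.018 and -0.01 m and z of module_lip in the frame of rail_mid between -0.014 and -0.0035 m and y of module_center in the frame of rail_mid between -0.093 and 0.093 m and z of foot_nose in the frame of rail_mid above 0 m), for 0.1 s.
2. the module is rocked down level and its foot has clicked under the far edge (x of module_lip in the frame of rail_mid above -0.019 m and z of module_lip in the frame of rail_mid below -0.0035 m and z of foot_nose in the frame of rail_mid below -0.002 m and x of foot_nose in the frame of rail_mid below 0.017 m and value of joint foot below 0.0012 m and angle between module_center's own z axis and vertical below 0.05 rad), for 0.2 s.
At the end, for the whole second after the job is handed in: The green module is clipped on the rail: lip under the near edge, orange foot sprung out (within 1.2 mm) under the far edge, level within 0.05 rad, standing against the white breaker with at most 3 mm between them, and left there (all of step 2 and x of module_lip in the frame of rail_mid below -0.01 m and y of module_center in the frame of breaker between -0.0525 and 0.0525 m); the robot touches nothing.
It fails at once if a loose bystander is moved more than 30 mm (distance of any of old_module, mixing_cup, sample_jar, screwdriver, meter, weight, parts_bin from where it was at the start of the episode above 0.03 m).
It also fails if it takes over 59 s, if anything falls off the work surface, if the arm or the gripper's body presses on something with over 40 N, if the wrist force passes 120 N, or if a joint passes its speed limit or range.

## Robot

A 7-joint arm with a two-finger parallel gripper is mounted at the origin on the work surface. World frame = base frame: x ahead of the robot, y to its left, z up, the work surface at z = 0. Lengths are in m, angles in degrees, forces in N, time in s.
With the tool pointing down it reaches from about 0.35 to 0.775 m from the base axis. Payload 3.1 kg.
Tool frame: the origin (TCP) lies on the centre line of the jaws, within the pads' length; the fingertips stand 17 mm ahead of it and the grasp point (between the pads) lies 2 mm behind it (robot.tip_reach is the distance from the TCP to the fingertips, in m); z points along the fingers, y is the direction in which the jaws open and shut (so a half turn about z gives the same grasp; the last joint's range is limited). The gripper opens to 85 mm and grips with 20 to 120 N. Pads are 22 mm wide; open, the fingers measure 114 mm over their backs; the gripper's body (76 mm by 85 mm) begins 54 mm behind the grasp point. The pads swing forward as they close: fully open they stand 13 mm farther back than shut.
Start: joints at [-68.566, 17.813, 0.802, 86.603, -0.252, 75.585, -1.558], TCP at [0.222, 0.503, 0.248] pointing down, gripper open.
Joint ranges: [-154.91, 154.91], [-16.99, 109.72], [-72.82, 74.43], [7.12, 147.25], [-82.49, 262.49], [11.32, 116.49], [-174.64, 174.64]. Speed limits (degrees/s): [159.86, 159.86, 180, 180, 180, 180, 180].

## Interface

Orientations are given as [roll, pitch, yaw] about the fixed x, y, z axes, in that order (R = Rz(yaw) Ry(pitch) Rx(roll)).
In Python, from station import robot, fingers, vision, workorder, recognise gives the robot as it stands. Calls block until the motion is done:
- robot.move_to(position, orientation): joint-space move of the TCP to a pose.
- robot.line_to(position, orientation=None, velocity=0.15, f_stop=None): straight line of the TCP; orientation=None keeps the orientation; velocity is the mean speed in m/s. With f_stop (N) it stops when the force on the tool has changed by that much, and returns True; else False.
- robot.move_j(angles): joint-space move.
- fingers.gripper_to(opening, force=None): opening from 0.0 (shut) to 1.0 (fully open); force is the grip in N (None keeps the last); returns when the fingers have stopped.
- robot.pause(seconds).
- robot.inverse_kinematics(position, orientation): joint angles nearest the present ones, or None.
- vision.grab_frame(name): name is "scene" or "top" or "wrist"; returns the picture (420x560x3 uint8, red, green, blue); there is no depth.
- vision.calibration(name): a dict with "mtx" (3x3 intrinsics, pixels), "k1" (the pictures are not rectified: a ray, as slopes to the right and down, at radius r is drawn at 1 + k1 r^2 times it, then the intrinsics apply), "extrinsics" (4x4, takes a point from world to camera coordinates); the wrist camera has in their place "T_tool_cam" (4x4, takes a point from camera to tool coordinates, whose origin is the TCP and whose axes are the flange's). Camera axes: x right, y up, looking along -z (the intrinsics and any distortion apply to the point x, -y, -z); pixel columns grow to the right and rows downward; lengths in m; the calibration is good to about 2 mm. A picture is of the moment at which its call begins: read the wrist's pose just before it. calibration takes no time and is no camera call.
A pose or a line that the arm cannot do raises robot.PlanningError and nothing moves.
- workorder.close_job(): hands the job in, once; it reports no verdict.
Trained networks look in the newest picture that a camera, given by its name, has taken for a name from the list of things; names that differ only in an ending like _2 or _b are one class to them, and where a whole thing is asked for, a point or a joint stands for the part that bears it (a point fixed in the world has none). Each returns a list of dicts, best first, with "p" (0 to 1); they miss things now and then, are a little off and sometimes report something else, mostly with a low value. They report only what shows in the picture. A call takes as long as a camera call. They do not tell look-alikes from the thing itself.
- recognise(label, camera): "rect" ([centre column, centre row, width, height] in pixels, round what is visible of it).
Readings, each from a call of its own:
- robot.current_time_s(): time.
- robot.current_joint_positions(): joint angles.
- robot.current_dq(): joint speeds.
- robot.current_joint_torque(): joint torques, N m.
- robot.current_tool_pos(): TCP position.
- robot.current_eef_rot(): TCP orientation.
- robot.current_contact_force(): force on the tool from outside, world axes, zero at the start.
- robot.current_torque(): the same for the moment, N m.
- robot.current_finger_gap(): opening from 0.0 (shut) to 1.0 (fully open).
Only numpy, scipy, OpenCV 4.12 (cv2) and the standard library are available. Lean on these libraries where they do the work, as an engineer would, in place of code of your own. Each camera call takes 0.05 s, during which the arm holds its last target.

## Working session

There is one attempt and no reset: what is moved stays moved. The work goes in short steps, each a Python script; the robot and the scene stay as the last script left them, time stands still between calls to the robot, and variables do not carry over. Pictures are saved under pics/ and viewed, and the job is handed in when it is done.

```bash
ls; mkdir -p pics; python3 - <<'E'
from station import robot, fingers, vision, workorder, recognise
import cv2
for n in ["scene","top","wrist"]:
    im=vision.grab_frame(n); cv2.imwrite(f"pics/{n}0.png",im[:,:,::-1])
    c=vision.calibration(n); print(n,c)
    
    for l in ["module_center","breaker","supply","old_module","mixing_cup","screwdriver","meter"]:
        print(l,[(r['rect'],round(r['p'],2)) for r in recognise(l,n)]) if n!="wrist" else 0
print(robot.current_time_s(), robot.current_tool_pos(), robot.current_eef_rot())
E
```

```text
pics
scene {'mtx': array([[410.83314566,   0.        , 274.63079735],
       [  0.        , 410.83314566, 212.78320262],
       [  0.        ,   0.        ,   1.        ]]), 'k1': 0.03366512311040672, 'extrinsics': array([[ 0.48777391,  0.87295167,  0.00565539, -0.25582301],
       [-0.64394436,  0.35542371,  0.67750251,  0.34383688],
       [ 0.58941689, -0.33410981,  0.73549872, -1.8478456 ],
       [ 0.        ,  0.        ,  0.        ,  1.        ]])}
module_center [([199.9, 238.1, 25.9, 27.4], 0.77), ([199.9, 206.4, 31.1, 23.4], 0.71)]
breaker [([287.8, 199.0, 23.5, 26.8], 0.76)]
supply [([337.1, 178.2, 25.9, 22.4], 0.71)]
old_module [([176.9, 281.1, 34.0, 30.2], 0.66)]
mixing_cup [([217.0, 274.5, 21.4, 36.7], 0.73), ([264.1, 261.4, 30.5, 49.7], 0.7)]
screwdriver [([392.1, 176.7, 37.3, 26.6], 0.74)]
meter [([352.1, 150.2, 38.3, 26.1], 0.9)]
top {'mtx': array([[445.7639312 ,   0.        , 280.00453338],
       [  0.        , 445.7639312 , 216.86837066],
       [  0.        ,   0.        ,   1.        ]]), 'k1': -0.09821311344904612, 'extrinsics': array([[ 0.01301867, -0.99991303
[... 553 characters left out ...]
.1, 58.4], 0.86)]
meter [([133.7, 271.1, 27.3, 44.5], 0.72)]
wrist {'mtx': array([[301.33651564,   0.        , 279.70621608],
       [  0.        , 301.33651564, 212.80516407],
       [  0.        ,   0.        ,   1.        ]]), 'k1': -0.00936736300504853, 'T_tool_cam': array([[-1.95700377e-03,  9.45142847e-01,  3.26651448e-01,
         8.40271391e-02],
       [ 9.99997813e-01,  1.60877703e-03,  1.33621140e-03,
         3.48520978e-04],
       [ 7.37401295e-04,  3.26653349e-01, -9.45143929e-01,
        -1.24870517e-01],
       [ 0.00000000e+00,  0.00000000e+00,  0.00000000e+00,
         1.00000000e+00]])}
0.85 [0.22212547 0.50316503 0.24833465] [1.79994603e+02 4.64522221e-04 1.56181888e+02]
```

View pics/scene0.png

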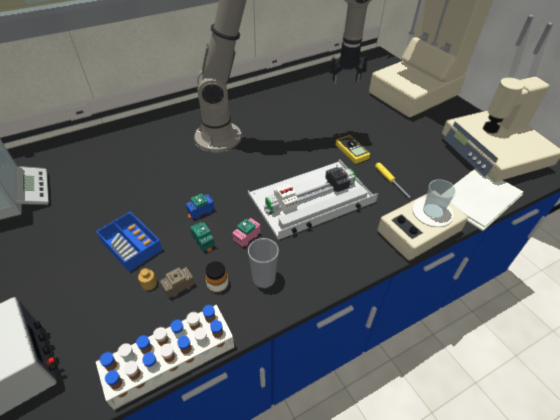

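View pics/top0.png

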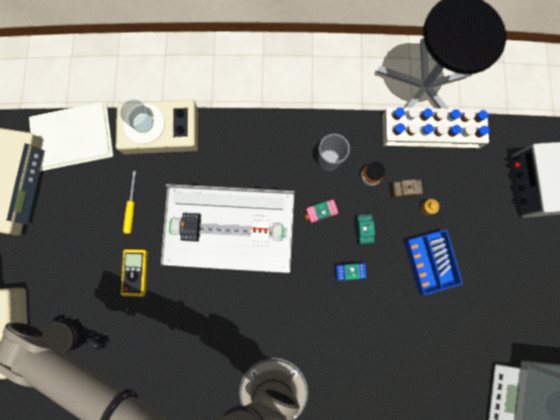

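```bash
python3 - <<'E'
import cv2
a=cv2.imread("pics/top0.png")[130:310,100:460]
cv2.imwrite("pics/topcrop.png",cv2.resize(a,None,fx=2.2,fy=2.2,interpolation=cv2.INTER_CUBIC))
a=cv2.imread("pics/scene0.png")[130:310,150:350]
cv2.imwrite("pics/scenecrop.png",cv2.resize(a,None,fx=3.3,fy=3.3,interpolation=cv2.INTER_CUBIC))
E
```

```text
(no output)
```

View pics/topcrop.png

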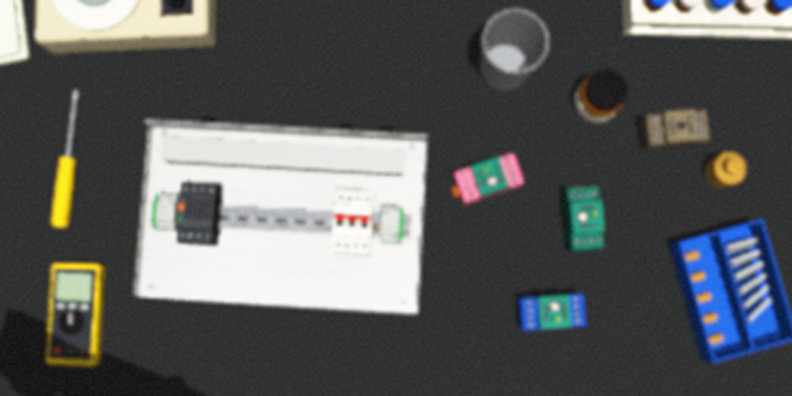

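View pics/scenecrop.png

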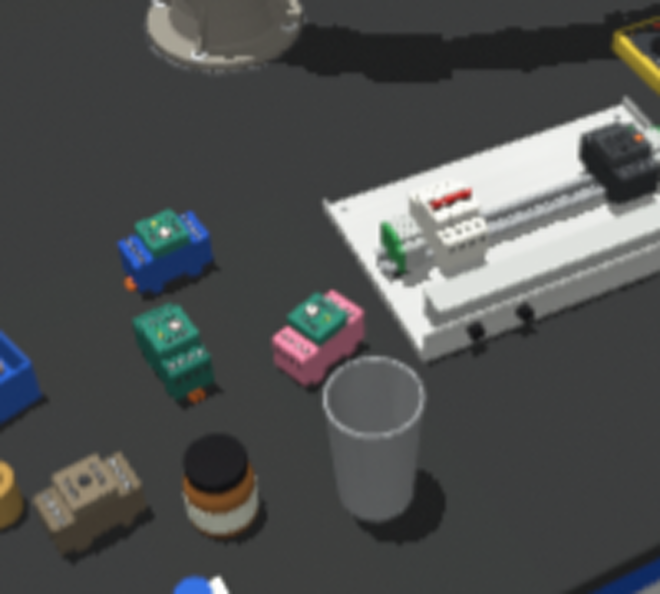

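```bash
cat > h.py <<'E'
import numpy as np, cv2
from scipy.spatial.transform import Rotation as Rn
from station import robot, fingers, vision, workorder, recognise
def cam(name,pose=None):
    c=vision.calibration(name)
    if 'extrinsics' in c: return c['mtx'],c['k1'],np.array(c['extrinsics'])
    p,o=pose
    T=np.eye(4);T[:3,:3]=Rn.from_euler('xyz',o,degrees=True).as_matrix();T[:3,3]=p
    return c['mtx'],c['k1'],np.linalg.inv(T@np.array(c['T_tool_cam']))
def proj(C,P):
    K,k,E=C; P=np.atleast_2d(P); q=P@E[:3,:3].T+E[:3,3]
    s=np.c_[q[:,0]/-q[:,2],-q[:,1]/-q[:,2]]; r2=(s**2).sum(1,keepdims=True); s=s*(1+k*r2)
    return s*[K[0,0],K[1,1]]+[K[0,2],K[1,2]]
def back(C,px,z):
    K,k,E=C; px=np.atleast_2d(px).astype(float); d=(px-[K[0,2],K[1,2]])/[K[0,0],K[1,1]]
    s=d.copy()
    for _ in range(20): s=d/(1+k*(s**2).sum(1,keepdims=True))
    dirs=np.c_[s[:,0],-s[:,1],-np.ones(len(s))]@E[:3,:3]; o=-E[:3,:3].T@E[:3,3]
    t=(z-o[2])/dirs[:,2]; return o+dirs*t[:,None]
def pose(): return np.array(robot.current_tool_pos()),np.array(robot.current_eef_rot())
def snap(name,fn):
    p=pose(); im=vision.grab_frame(name); cv2.imwrite(f"pics/{fn}.png",im[:,:,::-1]); 
    np.save(f"pics/{fn}.npy",np.r_[p[0],p[1]]); return im,p
E
python3 - <<'E'
from h import *
C=cam("top")
for n,px,z in [("green",(366,229),.066),("gtop",(367,229),.066),("breaker",(261,229),.085),("supply",(190,227),.085),("pink",(320,210),.066),("railL",(200,228),.024),("railR",(250,230),.024)]: print(n,back(C,px,z).round(3))
print(robot.inverse_kinematics([.5,-.1,.22],[180,0,0]),robot.inverse_kinematics([.5,-.1,.22],[180,0,180]))
print(robot.inverse_kinematics([.5,.1,.22],[180,0,0]),robot.inverse_kinematics([.6,.1,.22],[180,-20,0]))
print(Rn.from_euler('xyz',[180,-20,0],degrees=True).as_matrix().round(2))
E
```

```text
green [[ 0.526 -0.289  0.066]]
gtop [[ 0.526 -0.292  0.066]]
breaker [[0.52  0.044 0.085]]
supply [[0.524 0.267 0.085]]
pink [[ 0.585 -0.142  0.066]]
railL [[0.527 0.246 0.024]]
railR [[0.522 0.082 0.024]]
[-31.26825154  18.98560365  52.41806297  96.88690974 -15.7364285
  71.9182934  -65.41149448] [-27.61435192  17.7151759   47.10417096  96.78091789 -13.59952604
  71.44935918 112.50095698]
[-43.43326494  16.08239955  37.81621225  96.56832503 -10.35523689
  70.89410174 -93.29648193] [-38.20524239  13.82561257  29.52030182 100.96649853  -4.30646119
  47.27551071 -98.20320982]
[[ 0.94 -0.    0.34]
 [ 0.   -1.   -0.  ]
 [ 0.34  0.   -0.94]]
```

```bash
python3 - <<'E'
from h import *
robot.move_to([.525,.155,.24],[180,0,0])
im,p=snap("wrist","w1"); print(p)
for l in ["breaker","supply"]: print(l,[(np.round(r['rect'],1),round(r['p'],2)) for r in recognise(l,"wrist")])
robot.move_to([.526,-.28,.24],[180,0,0])
im,p=snap("wrist","w2"); print(p)
print([(np.round(r['rect'],1),round(r['p'],2)) for r in recognise("module_center","wrist")],[(np.round(r['rect'],1),round(r['p'],2)) for r in recognise("foot","wrist")])
print(robot.current_time_s(),robot.current_joint_positions())
for f in("w1","w2"):
    a=cv2.imread(f"pics/{f}.png"); cv2.imwrite(f"pics/{f}b.png",cv2.resize(a,(800,600),interpolation=cv2.INTER_CUBIC))
E
```

```text
(array([0.52457315, 0.15659577, 0.23984384]), array([-1.79949628e+02,  3.16273559e-02,  1.70016318e-01]))
breaker [(array([381.8, 199.8,  71.5,  90.8]), 0.79)]
supply [(array([165.1, 189.4,  73.7,  91.5]), 0.59)]
(array([ 0.5271333 , -0.27801548,  0.23974297]), array([-1.79914061e+02, -1.83823046e-02,  1.81065992e-01]))
[(array([291. , 182.2,  47.7,  89.5]), 0.93), (array([155.7, 134.6, 109.3,  68.1]), 0.76), (array([252.6, 292.1,  81.1,  64.1]), 0.74), (array([320.9,  20.3,  77.1,  38.8]), 0.34)] [(array([286.8, 141.5,  11.5,   9. ]), 0.58), (array([290.8, 276.9,  -0.8,  11. ]), 0.52)]
4.4417 [ -7.09207924  30.11266533  51.97878467  81.14149773 -23.69323731
  80.11613935 -44.70947125]
```

View pics/w1b.png

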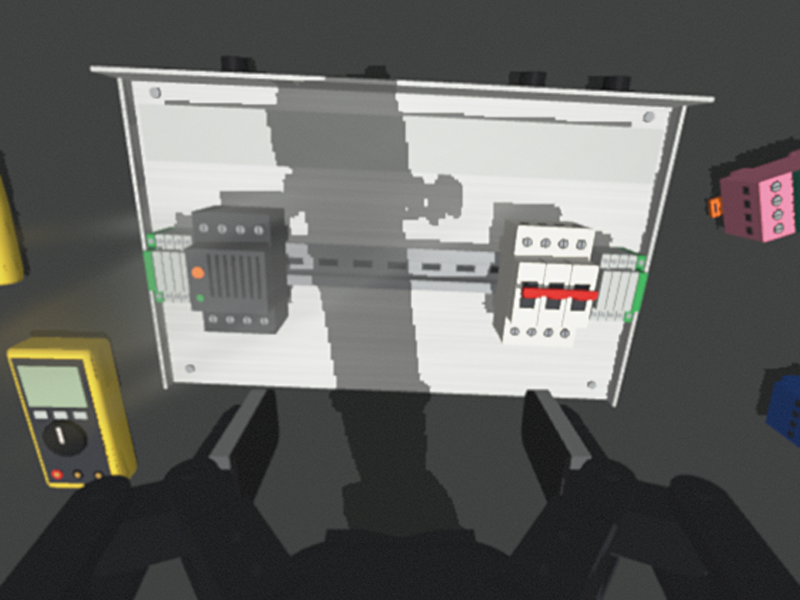

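View pics/w2b.png

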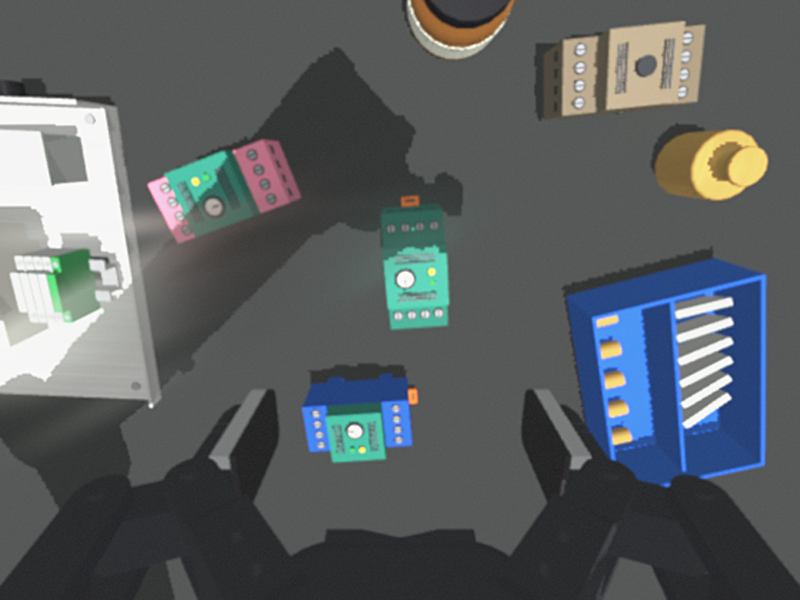

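```bash
python3 - <<'E'
import cv2
a=cv2.imread("pics/w2.png")[130:240,250:330]
cv2.imwrite("pics/w2c.png",cv2.resize(a,None,fx=5.4,fy=5.4,interpolation=cv2.INTER_CUBIC))
a=cv2.imread("pics/w1.png")[130:250,120:440]
cv2.imwrite("pics/w1c.png",cv2.resize(a,None,fx=2.5,fy=5,interpolation=cv2.INTER_CUBIC))
E
```

```text
(no output)
```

View pics/w2c.png

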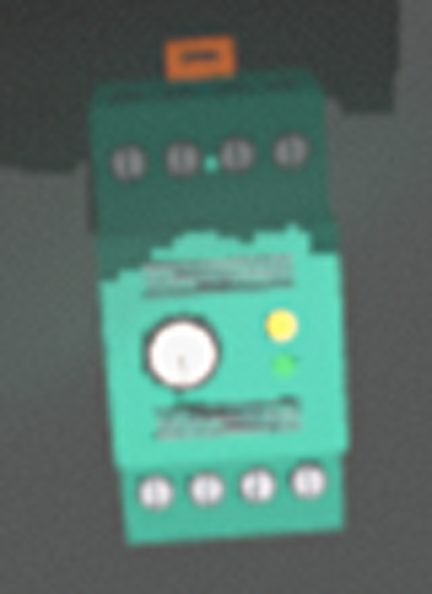

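View pics/w1c.png

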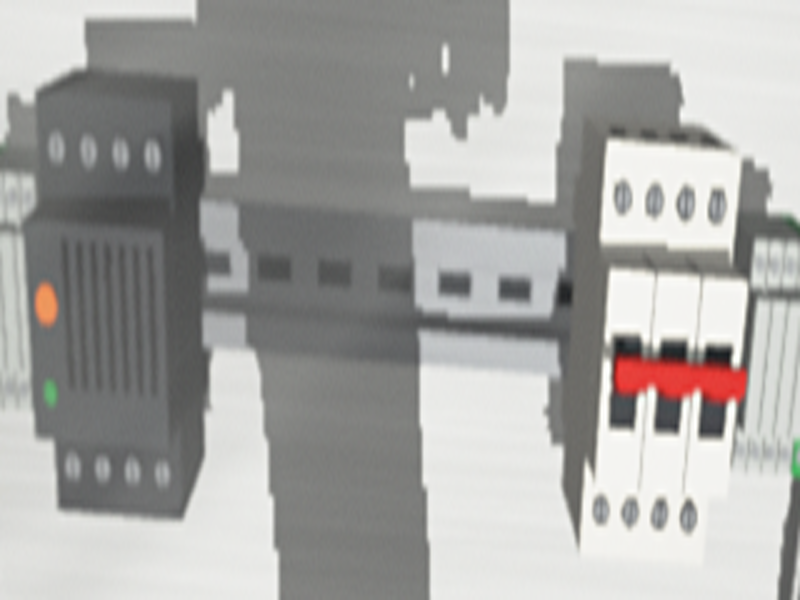

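```bash
cat > fit.py <<'E'
from h import *
from scipy.optimize import least_squares
def load(f):
    v=np.load(f"pics/{f}.npy"); return cam("wrist",(v[:3],v[3:]))
C2=load("w2"); C1=load("w1")
def W(p,yaw,P):
    c,s=np.cos(yaw),np.sin(yaw); P=np.array(P); return np.c_[p[0]+c*P[:,0]-s*P[:,1],p[1]+s*P[:,0]+c*P[:,1],P[:,2]]
# module
px=np.array([(128,545),(343,528),(118,465),(348,449)])/5.4+[250,130]
M=np.array([(-45,22.5,50),(-45,-22.5,50),(-22.5,22.5,66),(-22.5,-22.5,66)])/1000
r=least_squares(lambda q:(proj(C2,W(q[:2],q[2],M))-px).ravel(),[.53,-.29,0])
print("module",r.x,np.degrees(r.x[2]),r.fun.round(2)); m=r.x
px1=np.array([(583,552),(705,558),(605,140),(740,150),(607,264),(58,508),(183,518),(35,437),(162,445)])/[2.5,5]+[120,130]
def pts(q):
    b=lambda y,l:[(x/1000,y+s*.027,z/1000) for x,s,z in l]
    L=b(q[3],[(-45,1,64.3),(-45,-1,64.3),(45,1,64.3),(45,-1,64.3),(22.5,1,80.3)])+b(q[4],[(-45,1,64.3),(-45,-1,64.3),(-22.5,1,80.3),(-22.5,-1,80.3)])
    return W([q[0],q[1]],q[2],L)
r=least_squares(lambda q:np.r_[(proj(C1,pts(q))-px1).ravel(),1e3*(q[3]+q[4])],[.525,.15,0,-.1,.1])
print("rail",r.x,np.degrees(r.x[2]),"\n",r.fun[:-1].reshape(-1,2).round(2)); q=r.x
np.save("fit.npy",np.r_[m,q])
if __name__=="__main__":
    a=cv2.imread("pics/w1.png")[130:250,120:440]; a=cv2.resize(a,None,fx=2.5,fy=5,interpolation=cv2.INTER_CUBIC)
    def dr(P):
        u=((proj(C1,P)-[120,130]+.5)*[2.5,5]).astype(int); cv2.polylines(a,[u.reshape(-1,1,2)],False,(0,0,255),1)
    for x in(-.0175,.0175,-.0112,.0112): dr(W(q[:2],q[2],[(x,-.1,.024),(x,.1,.024)]))
    for y in(q[3],q[4]):
        for x0,x1,z in((-45,45,64.3),(-22.5,22.5,80.3)): dr(W(q[:2],q[2],[(x/1000,y+s*.027,z/1000) for x,s in((x0,1),(x1,1),(x1,-1),(x0,-1),(x0,1))]))
    cv2.imwrite("pics/ov.png",a)
    a=cv2.imread("pics/w2.png")[130:240,250:330]; a=cv2.resize(a,None,fx=5.4,fy=5.4,interpolation=cv2.INTER_CUBIC)
    for x0,x1,z in((-45,45,50),(-22.5,22.5,66),(45,52,8)):
        P=W(m[:2],m[2],[(x/1000,s*.0225,z/1000) for x,s in((x0,1),(x1,1),(x1,-1),(x0,-1),(x0,1))])
        u=((proj(C2,P)-[250,130]+.5)*5.4).astype(int); cv2.polylines(a,[u.reshape(-1,1,2)],False,(0,0,255),1)
    cv2.imwrite("pics/ov2.png",a)
E
python3 fit.py
```

```text
module [ 0.52875369 -0.28987285  0.07721181] 4.423910701778515 [ 0.03 -0.49  0.15 -0.16 -0.17  0.35 -0.    0.25]
rail [ 0.52245837  0.16292851 -0.0412198  -0.11349507  0.11349507] -2.3617204816172324 
 [[-1.42 -0.28]
 [-1.08  0.41]
 [ 0.65 -0.89]
 [ 0.52 -0.52]
 [ 1.11  0.2 ]
 [-0.78  0.37]
 [-0.73  0.34]
 [-0.8   0.05]
 [ 2.16  0.58]]
```

View pics/ov.png

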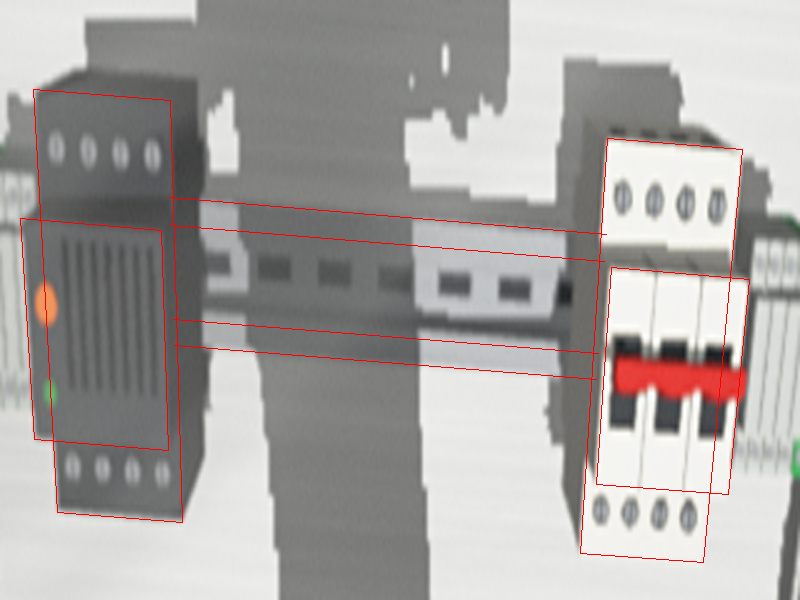

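View pics/ov2.png

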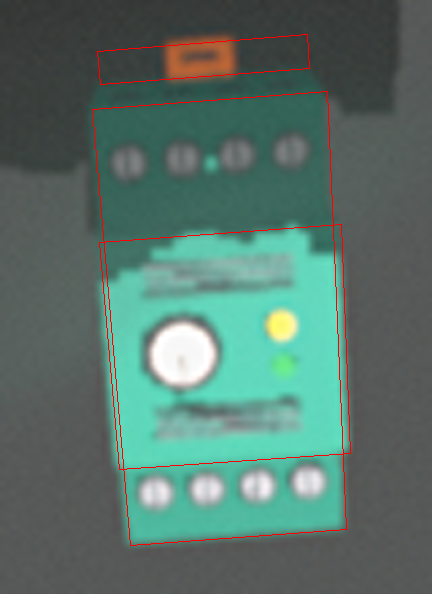

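```bash
python3 - <<'E'
from h import *
m=np.load("fit.npy")[:3]; yaw=np.degrees(m[2])
fingers.gripper_to(.82,force=60)
robot.move_to([m[0],m[1],.12],[180,0,yaw])
print(robot.line_to([m[0],m[1],.048],[180,0,yaw],velocity=.1,f_stop=10),pose())
fingers.gripper_to(0.0,force=60)
print(robot.current_finger_gap(),robot.current_contact_force())
robot.line_to([m[0],m[1],.2],velocity=.15)
print(pose(),robot.current_contact_force(),robot.current_finger_gap())
im,p=snap("wrist","w3"); print(robot.current_time_s())
a=cv2.imread("pics/w3.png"); cv2.imwrite("pics/w3b.png",cv2.resize(a,(800,600),interpolation=cv2.INTER_CUBIC))
E
```

```text
False (array([ 0.52926929, -0.2903865 ,  0.04872161]), array([ 1.79941885e+02, -6.75076840e-02,  4.42410326e+00]))
0.5196437401212989 [-0.97231151 -0.2536037   4.06411862]
(array([ 0.52812884, -0.28921303,  0.19866065]), array([-1.79909223e+02,  1.19831420e-01,  4.42117224e+00])) [-0.02273309  0.07545434 -1.91543349] 0.5212748564509408
7.725
```

View pics/w3b.png

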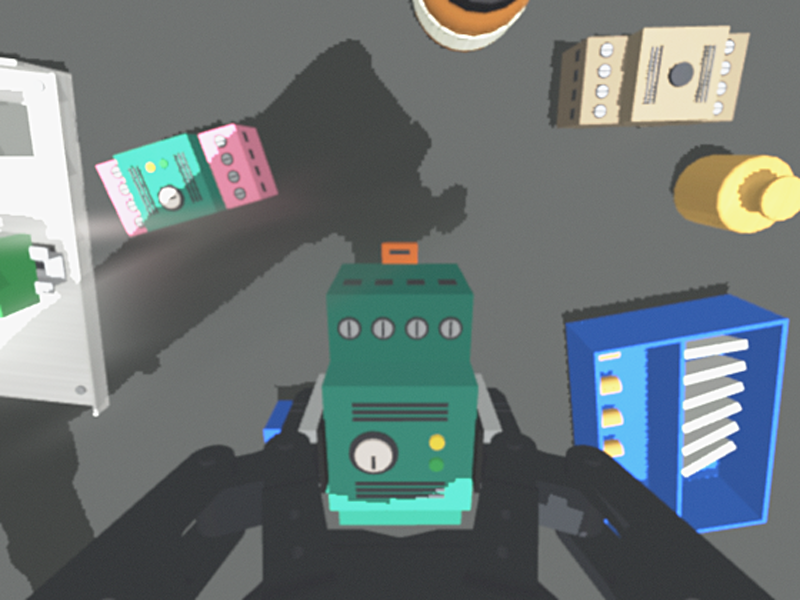

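```bash
cat > fit3.py <<'E'
from h import *
from scipy.optimize import least_squares
c=vision.calibration("wrist"); C=(c['mtx'],c['k1'],np.linalg.inv(c['T_tool_cam']))
px=np.array([(328,296),(472,295),(325,387),(476,386),(329,510),(471,509),(341,525),(459,523)])/1.42857-.15
M=np.array([(45,1,17),(45,-1,17),(22.5,1,33),(22.5,-1,33),(-22.5,1,33),(-22.5,-1,33),(-45,1,17),(-45,-1,17)])*[1,22.5,1]/1000
def T(q):
    R=Rn.from_euler('xyz',[np.pi,q[3],q[4]]).as_matrix()
    return M@R.T+q[:3]
r=least_squares(lambda q:(proj(C,T(q))-px).ravel(),[0,0,.015,0,0],loss='soft_l1')
print(r.x, np.degrees(r.x[3:])); print((proj(C,T(r.x))-px).round(2).tolist())
E
python3 fit3.py
python3 - <<'E'
import cv2
a=cv2.imread("pics/w3.png")[160:380,210:350]
cv2.imwrite("pics/w3c.png",cv2.resize(a,None,fx=2.7,fy=2.7,interpolation=cv2.INTER_CUBIC))
E
```

```text
[-0.00210771 -0.00021188  0.01876076 -0.01306593 -0.00059359] [-0.7486227  -0.03401048]
[[-0.45, 0.26], [0.16, 0.68], [-1.44, -0.51], [0.81, -0.11], [1.52, -0.48], [-0.99, -0.05], [-0.19, -0.36], [0.76, 0.8]]
```

View pics/w3c.png

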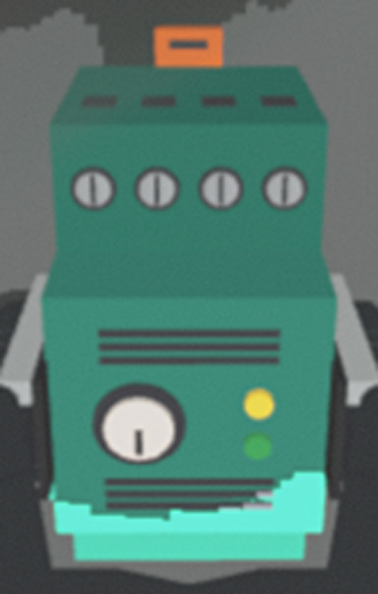

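```bash
cat > geo.py <<'E'
from h import *
F=np.load("fit.npy"); rail=F[3:5]; ry=F[5]; yb=F[6]
RR=Rn.from_euler('z',ry).as_matrix()
def r2w(P): return RR@np.array(P)+[rail[0],rail[1],.024]
def w2r(P): return RR.T@(np.array(P)-[rail[0],rail[1],.024])
O=np.array([-.001,0,.0157])
def tcp(th,d,h,y,dx=0,dz=0):
    """module tipped th deg, rail near corner at depth d from wall and h below ceiling (module axes)"""
    Ry=Rn.from_euler('y',-th,degrees=True).as_matrix()
    pt=np.array([-.0179+d,0,-.0233-h])
    c=np.array([-.0175+dx,y,dz])-Ry@pt
    o=[180,-th,np.degrees(ry)]
    return r2w(c)-Rn.from_euler('xyz',o,degrees=True).as_matrix()@O, o
E
python3 - <<'E'
from geo import *
Y=-.012
p,o=tcp(22,.007,-0.0,Y,dz=.10); robot.move_to(p,o)
p,o=tcp(22,.007,0,Y,dz=.012); robot.line_to(p,o,velocity=.12)
robot.pause(.2); print(w2r(pose()[0])-w2r(p),robot.current_contact_force())
im,_=snap("wrist","w4")
p,o=tcp(22,.007,0,Y,dz=-.003); s=robot.line_to(p,o,velocity=.02,f_stop=4)
robot.pause(.1)
a=pose(); print(s,"above expected touch by mm",1e3*(w2r(a[0])-w2r(tcp(22,.007,0,Y)[0])),a[1],robot.current_contact_force(),robot.current_time_s())
im,_=snap("wrist","w5"); im,_=snap("scene","s5")
a=cv2.imread("pics/w5.png"); cv2.imwrite("pics/w5b.png",cv2.resize(a,(800,600)))
a=cv2.imread("pics/s5.png")[120:240,230:390]; cv2.imwrite("pics/s5b.png",cv2.resize(a,None,fx=5,fy=5,interpolation=cv2.INTER_CUBIC))
E
```

```text
[0.00064737 0.00040707 0.00088851] [ 0.46971298  0.05992342 -2.74463182]
True above expected touch by mm [0.35133542 0.30405054 8.5112146 ] [-179.95607989  -22.05446656   -2.35679931] [-1.01980069  0.66580897  5.5606804 ] 10.9667
```

View pics/w5b.png

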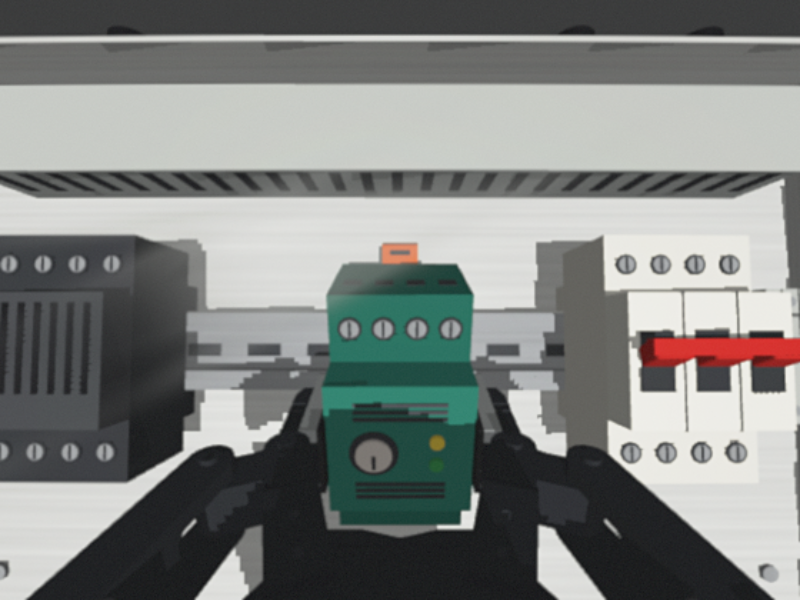

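View pics/s5b.png

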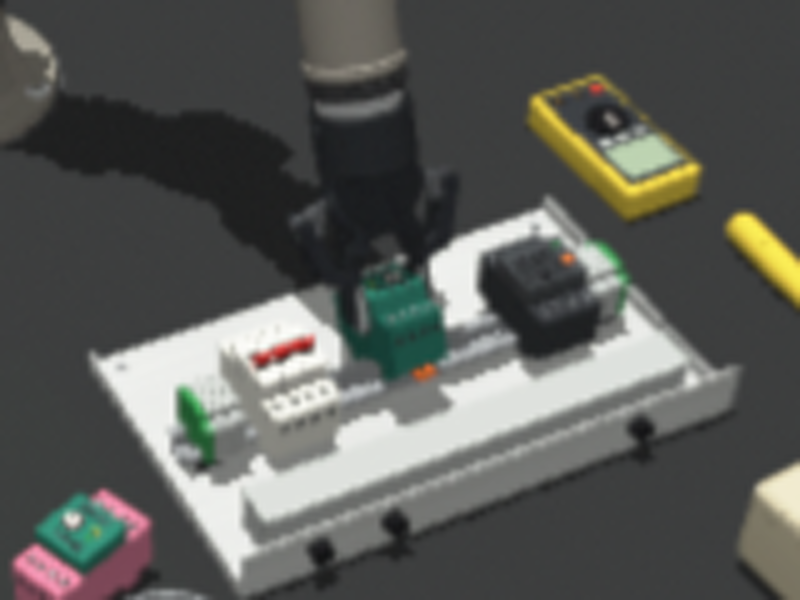

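```bash
python3 - <<'E'
from geo import *
Y=-.012; th=23
p,o=tcp(th,.007,0,Y,dz=.013); robot.line_to(p,o,velocity=.1)
p,o=tcp(th,.0115,0,Y,dz=.013); robot.line_to(p,o,velocity=.1)
robot.pause(.2); f0=np.array(robot.current_contact_force()); e0=w2r(pose()[0])-w2r(p); print(e0,f0)
p,o=tcp(th,.0115,0,Y,dz=-.0035); s=robot.line_to(p,o,velocity=.02,f_stop=4)
robot.pause(.1)
a=pose(); print(s,"above expected touch by mm",1e3*(w2r(a[0])-w2r(tcp(th,.0115,0,Y)[0])),a[1],robot.current_contact_force()-f0,robot.current_time_s())
E
```

```text
[ 1.03054535e-04 -4.07507443e-05 -2.03973708e-05] [ 0.90959805  0.14044667 -3.19474217]
True above expected touch by mm [-0.06221893 -0.03772619  0.23049566] [179.99913081 -22.99073903  -2.354803  ] [-3.91823565 -0.19235311  9.68814139] 12.5
```

```bash
python3 - <<'E'
from geo import *
Y=-.012; th=23
p,o=tcp(th,.0115,.0005,Y,dz=.0004); robot.line_to(p,o,velocity=.02)
robot.pause(.1); f0=np.array(robot.current_contact_force()); print(f0)
p,o=tcp(th,-.002,.0005,Y,dz=.0004); s=robot.line_to(p,o,velocity=.02,f_stop=6)
robot.pause(.1)
a=pose()
Ry=Rn.from_euler('y',th,degrees=True).as_matrix()
e=Ry@(w2r(a[0])-w2r(tcp(th,0,.0005,Y,dz=.0004)[0])); print(s,"d now mm",-1e3*e,a[1],robot.current_contact_force()-f0,robot.current_finger_gap(),robot.current_time_s())
im,_=snap("wrist","w6"); im,_=snap("scene","s6")
a=cv2.imread("pics/w6.png"); cv2.imwrite("pics/w6b.png",cv2.resize(a,(800,600)))
E
```

```text
[-0.61121809  0.17655743 -3.31197188]
True d now mm [2.64242028 0.25270248 0.65748393] [179.87751654 -22.56910339  -2.29843478] [1.14798042 0.04021916 5.80670333] 0.5213661064083844 13.625
```

View pics/w6b.png

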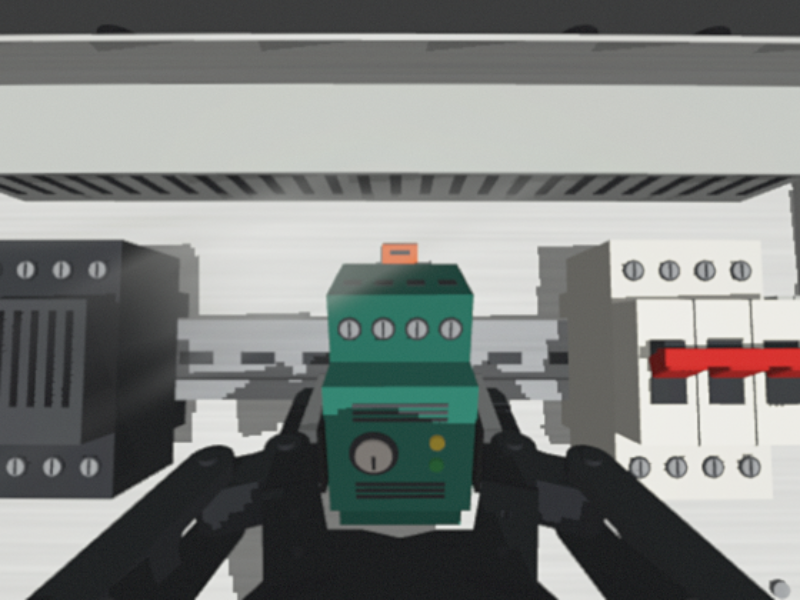

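```bash
python3 - <<'E'
from geo import *
Y=-.012; th=20
def st(p): 
    robot.pause(.15); a=pose(); print(1e3*(w2r(a[0])-w2r(p)),a[1].round(2),(np.array(robot.current_contact_force())-[-.6,.2,-3.3]).round(2))
p,o=tcp(th,.0028,.0006,Y,dz=.0004); robot.line_to(p,o,velocity=.02); st(p)
p,o=tcp(th,-.002,.0006,Y,dz=.0004); s=robot.line_to(p,o,velocity=.015,f_stop=6);print(s)
st(tcp(th,0,.0006,Y,dz=.0004)[0])
print(robot.current_time_s())
E
```

```text
[-1.2276657  -0.40732892 -0.90251271] [179.93 -19.89  -2.34] [-0.52  0.63  0.24]
False
[-1.04221002 -0.10591638 -0.88322663] [179.92 -19.65  -2.31] [-4.09  0.6   1.27]
14.85
```

```bash
python3 - <<'E'
from geo import *
Y=-.012; th=20
p0=np.array(pose()[0])
s=robot.line_to(p0+[0,0,.004],velocity=.015,f_stop=6); robot.pause(.15)
print(s,1e3*(pose()[0]-p0),(np.array(robot.current_contact_force())-[-.6,.2,-3.3]).round(2),robot.current_time_s())
im,_=snap("scene","s7")
a=cv2.imread("pics/s7.png")[140:220,270:350]; cv2.imwrite("pics/s7b.png",cv2.resize(a,None,fx=7,fy=7,interpolation=cv2.INTER_CUBIC))
E
```

```text
True [-4.2036541  -1.06069922 -1.39348645] [ 1.12 -0.56  0.02] 15.225
```

View pics/s7b.png

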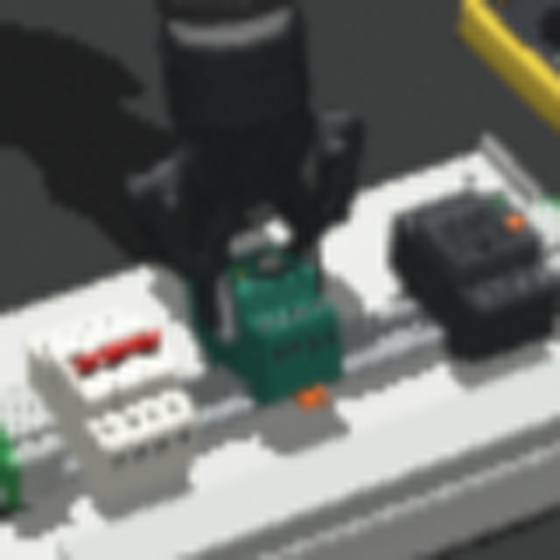

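```bash
python3 - <<'E'
from geo import *
for i in range(4):
    robot.pause(.1)
    a=pose(); th=-a[1][1]
    # invert: module centre and rail corner in module frame
    R=Rn.from_euler('xyz',a[1],degrees=True).as_matrix()
    c=w2r(a[0]+R@O); Ry=Rn.from_euler('y',th,degrees=True).as_matrix()
    k=Ry@(np.array([-.0175,c[1],0])-c); print("d,h mm",1e3*(k[0]+.0179),-1e3*(k[2]+.0233),a[1].round(2),np.round(robot.current_contact_force(),2))
print(robot.current_time_s())
E
```

```text
d,h mm 6.464935873753626 0.5884208178695317 [179.71 -19.28  -2.25] [-0.52 -0.64 -3.16]
d,h mm 6.5039718649775935 0.6030496375432591 [179.71 -19.27  -2.24] [-0.09 -0.41 -2.28]
d,h mm 6.494968702654144 0.6439822810417537 [179.71 -19.27  -2.25] [-0.53  0.06 -2.54]
d,h mm 6.452343828446651 0.6927143499928061 [179.72 -19.28  -2.25] [ 0.22  1.02 -3.47]
15.675
```

```bash
cat >> geo.py <<'E'
def state():
    a=pose(); th=-a[1][1]; R=Rn.from_euler('xyz',a[1],degrees=True).as_matrix()
    c=w2r(a[0]+R@O); Ry=Rn.from_euler('y',th,degrees=True).as_matrix()
    k=Ry@(np.array([-.0175,c[1],0])-c)
    print("d %.2f h %.2f y %.1f"%(1e3*(k[0]+.0179),-1e3*(k[2]+.0233),1e3*c[1]),a[1].round(2),(np.array(robot.current_contact_force())-[-.5,0,-3.]).round(1),robot.current_time_s())
E
python3 - <<'E'
from geo import *
Y=-.012; th=20
for d in (.0065,.0045,.003,.002,.001):
    p,o=tcp(th,d,.0007,Y,dz=.0003); robot.line_to(p,o,velocity=.02); state(); robot.pause(.15); state()
E
```

```text
d 6.94 h 0.95 y -12.0 [179.99 -19.96  -2.34] [ 0.5 -0.   0.6] 15.925
d 6.30 h 0.99 y -12.0 [180.   -20.    -2.36] [-0.4  0.9 -0.4] 16.075
d 3.89 h 1.04 y -12.0 [-179.99  -20.03   -2.37] [1.4 0.5 0.4] 16.325
d 4.39 h 0.96 y -12.1 [180.   -19.99  -2.37] [0.8 0.5 0.6] 16.475
d 2.67 h 1.00 y -12.0 [-180.    -20.02   -2.36] [0.5 0.3 0.4] 16.725
d 2.92 h 0.96 y -12.0 [180.   -20.    -2.36] [0.3 0.7 0.8] 16.875
d 1.83 h 1.00 y -12.0 [-180.    -20.     -2.36] [ 0.1 -0.6 -0.3] 17.125
d 1.86 h 0.99 y -12.0 [-180.    -20.     -2.36] [-0.2  0.7 -0. ] 17.275
d 1.60 h 0.91 y -12.0 [179.98 -19.93  -2.35] [-0.8  0.4  0.5] 17.525
d 1.58 h 0.89 y -12.0 [179.98 -19.93  -2.35] [-1.7  0.5  1.6] 17.675
```

```bash
python3 - <<'E'
from geo import *
Y=-.012; th=20
for h in (.0007,.0015,.0022,.003):
    p,o=tcp(th,.0012,-.0+h,Y,dz=.0003); robot.line_to(p,o,velocity=.02); robot.pause(.15); state()
E
```

```text
d 1.53 h 0.91 y -12.0 [179.99 -19.96  -2.36] [-1.4  0.4  0.3] 18.075
d 1.53 h 1.69 y -12.1 [179.98 -19.96  -2.36] [-2.2  0.5 -0.8] 18.475
d 1.63 h 2.07 y -12.1 [179.96 -19.96  -2.34] [  3.1   0.9 -12.9] 18.875
d 1.73 h 2.29 y -12.1 [179.93 -19.99  -2.33] [  7.9   1.8 -22.5] 19.275
```

```bash
python3 - <<'E'
from geo import *
Y=-.012
for th in (20,17,14.5):
    p,o=tcp(th,.0016,.0008,Y,dz=.0003); robot.line_to(p,o,velocity=.02); robot.pause(.1); state()
fingers.gripper_to(.66); state()
R=Rn.from_euler('xyz',pose()[1],degrees=True).as_matrix()
p=pose()[0]; robot.line_to(p-R[:,2]*.09,velocity=.15); 
a=pose()[0]; t=r2w([.02,w2r(a)[1],.14]); robot.move_to(t,[180,0,np.degrees(F[5])])
im,_=snap("wrist","w8"); snap("scene","s8"); print(robot.current_time_s())
a=cv2.imread("pics/w8.png"); cv2.imwrite("pics/w8b.png",cv2.resize(a,(800,600)))
a=cv2.imread("pics/s8.png")[140:220,270:350]; cv2.imwrite("pics/s8b.png",cv2.resize(a,None,fx=7,fy=7,interpolation=cv2.INTER_CUBIC))
E
```

```text
d 1.47 h 1.45 y -12.2 [-179.98  -19.98   -2.39] [-1.6 -0.1 -1.2] 19.6333
d 0.99 h 1.40 y -11.7 [-179.96  -17.1    -2.37] [-2.9  0.6  2.2] 20.0
d 0.59 h 1.21 y -11.8 [-179.98  -14.67   -2.36] [-0.9  0.7  0.4] 20.35
d -0.26 h 1.60 y -11.8 [-179.95  -14.7    -2.38] [ 0.6 -0.1  3. ] 20.625
21.9417
```

View pics/w8b.png

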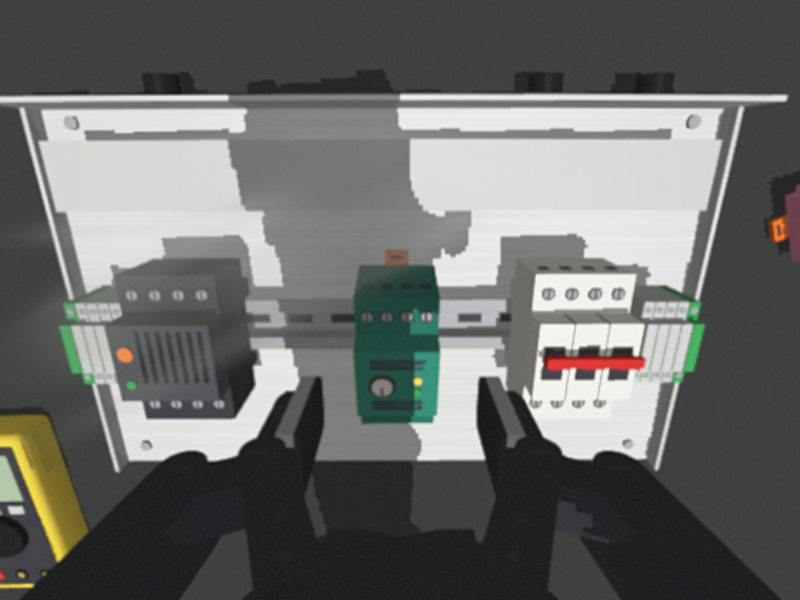

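View pics/s8b.png

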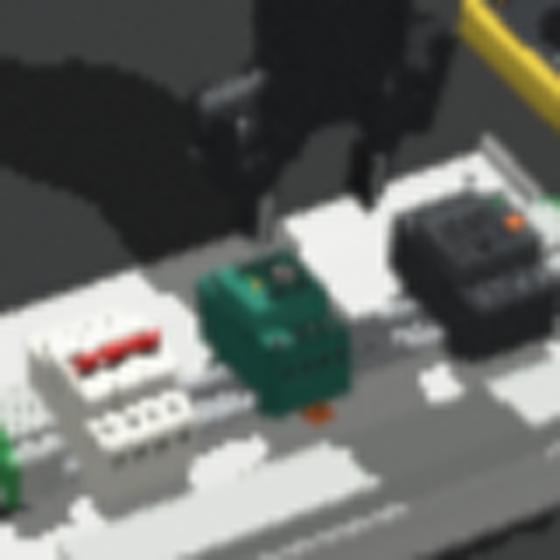

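```bash
python3 - <<'E'
from geo import *
y=-.0118; o=[180,0,np.degrees(ry)]
fingers.gripper_to(0.0,force=40)
L=lambda tip:r2w([.036,y,tip+robot.tip_reach])
robot.move_to(L(.085),o); robot.pause(.1)
robot.line_to(L(.066),o,velocity=.08); f0=np.array(robot.current_contact_force()); print(robot.tip_reach,f0)
for z in (.056,.052,.049,.046,.044,.042,.040,.0385):
    s=robot.line_to(L(z),o,velocity=.03,f_stop=35); print(z,s,"tip %.4f"%(w2r(pose()[0])[2]-.017),(np.array(robot.current_contact_force())-f0).round(1))
    if s: break
print(robot.current_time_s())
snap("scene","s9"); snap("wrist","w9")
E
```

```text
0.017 [-0.08473287 -0.35603616 -0.67980829]
0.056 False tip 0.0558 [-0.4  1.   0.3]
0.052 False tip 0.0520 [0.4 0.6 1.3]
0.049 False tip 0.0499 [3.  0.4 2.6]
0.046 False tip 0.0466 [2.4 0.6 3.9]
0.044 False tip 0.0427 [0.2 1.2 0.3]
0.042 False tip 0.0411 [0.1 0.4 1. ]
0.04 False tip 0.0403 [-0.1  0.1  2.5]
0.0385 False tip 0.0397 [ 1.1 -0.   6. ]
25.55
```

```bash
python3 - <<'E'
from geo import *
y=-.0118; o=[180,0,np.degrees(ry)]
L=lambda tip,x=.036:r2w([x,y,tip+robot.tip_reach])
for z in (.0375,.0365):
    s=robot.line_to(L(z),o,velocity=.03,f_stop=35); print(z,s,"tip %.4f"%(w2r(pose()[0])[2]-.017),np.array(robot.current_contact_force()).round(1))
robot.line_to(L(.10),o,velocity=.15)
robot.move_to(r2w([0.0,.05,.19]),o)
snap("wrist","w10"); snap("scene","s10"); print(robot.current_time_s())
a=cv2.imread("pics/w10.png"); cv2.imwrite("pics/w10b.png",cv2.resize(a,(800,600)))
a=cv2.imread("pics/s10.png")[140:220,270:350]; cv2.imwrite("pics/s10b.png",cv2.resize(a,None,fx=7,fy=7,interpolation=cv2.INTER_CUBIC))
E
```

```text
0.0375 False tip 0.0393 [ 1.4 -0.3  6.7]
0.0365 False tip 0.0391 [-0.1 -0.9 10.8]
27.3167
```

View pics/w10b.png

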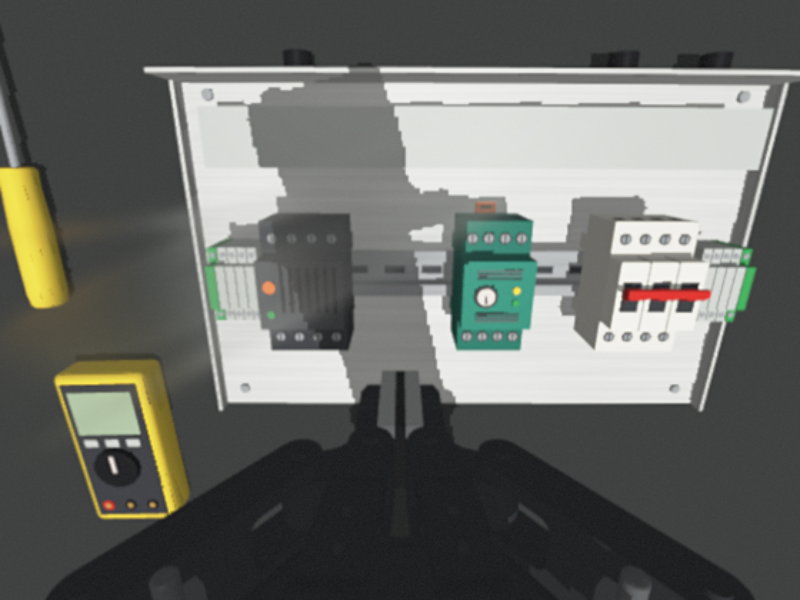

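View pics/s10b.png

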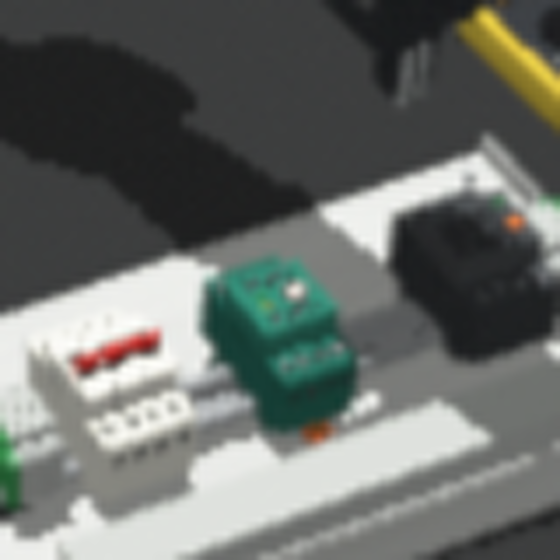

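```bash
python3 - <<'E'
from geo import *
o=[180,0,np.degrees(ry)]
L=lambda y,tip=.025:r2w([0,y,tip+robot.tip_reach])
robot.move_to(L(.052,.075),o)
robot.line_to(L(.052),o,velocity=.12); robot.pause(.1); f0=np.array(robot.current_contact_force())
s=robot.line_to(L(-.02),o,velocity=.05,f_stop=20); print(s,1e3*w2r(pose()[0]),(np.array(robot.current_contact_force())-f0).round(1),pose()[1].round(2))
snap("wrist","w11"); snap("scene","s11"); print(robot.current_time_s())
a=cv2.imread("pics/w11.png"); cv2.imwrite("pics/w11b.png",cv2.resize(a,(800,600)))
E
```

```text
True [-0.54179811 21.36282195 43.29444225] [-0.5  2.2 -0.8] [-1.79e+02 -4.00e-02 -2.19e+00]
29.4333
```

View pics/w11b.png

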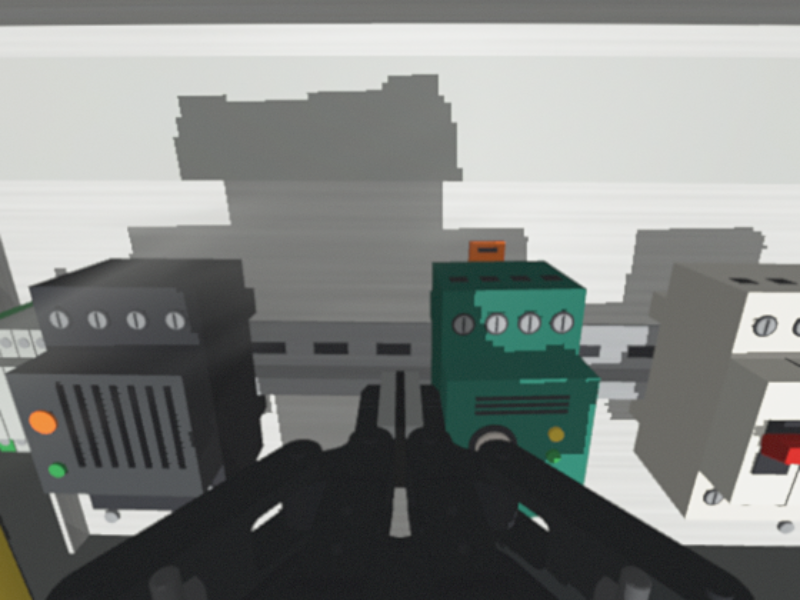

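```bash
python3 - <<'E'
from geo import *
o=[180,0,np.degrees(ry)]
L=lambda y,tip=.034:r2w([0,y,tip+robot.tip_reach])
robot.line_to(L(.026),o,velocity=.05); robot.pause(.1); f0=np.array(robot.current_contact_force())
s=robot.line_to(L(.012),o,velocity=.012,f_stop=28); print(s,1e3*w2r(pose()[0]),(np.array(robot.current_contact_force())-f0).round(1),pose()[1].round(2))
robot.pause(.1);print(s,1e3*w2r(pose()[0]),(np.array(robot.current_contact_force())-f0).round(1),pose()[1].round(2))
snap("wrist","w12"); print(robot.current_time_s())
a=cv2.imread("pics/w12.png"); cv2.imwrite("pics/w12b.png",cv2.resize(a,(800,600)))
E
```

```text
False [ 0.51640702 19.58604522 52.74712704] [-1.   9.8  5.1] [-1.794e+02 -1.600e-01 -2.080e+00]
False [ 0.47215892 19.61668836 52.72591284] [ 0.2 10.5  4.7] [-1.794e+02 -1.600e-01 -2.070e+00]
31.3417
```

View pics/w12b.png

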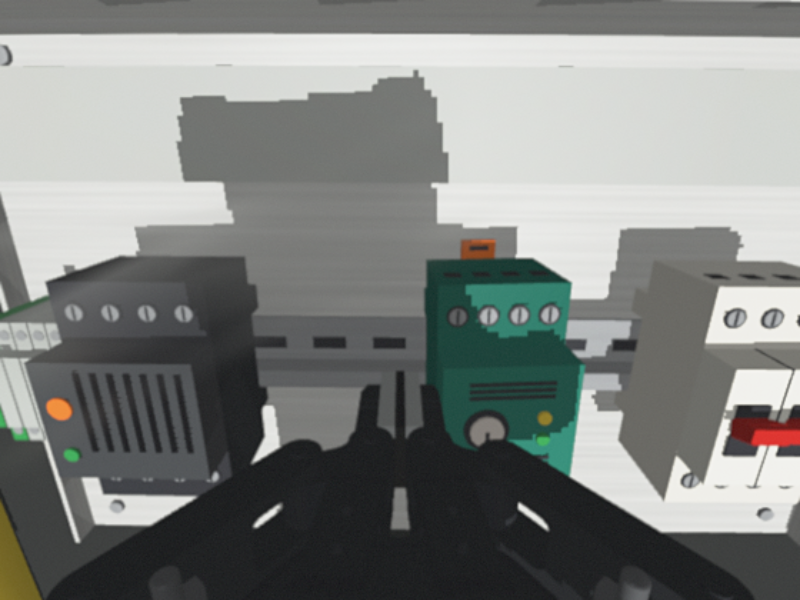

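```bash
cat >> geo.py <<'E'
PH=17.
po=[180-PH,0,np.degrees(ry)]
Rt=Rn.from_euler('xyz',[180-PH,0,0],degrees=True).as_matrix()
def T(y,tip=.010,x=0.0): return r2w(np.array([x,y,tip])-Rt[:,2]*robot.tip_reach)
def tipst(f0):
    a=pose(); R=Rn.from_euler('xyz',a[1],degrees=True).as_matrix(); print("tip",(1e3*w2r(a[0]+R[:,2]*.017)).round(2),a[1].round(1),(np.array(robot.current_contact_force())-f0).round(1),robot.current_time_s())
E
python3 - <<'E'
from geo import *
robot.line_to(r2w([0,.036,.07]),velocity=.1)
robot.move_to(T(.038,.03),po)
robot.line_to(T(.036),po,velocity=.06); robot.pause(.1); f0=np.array(robot.current_contact_force()); print(f0);np.save("f0.npy",f0)
for y in (.024,.018,.012,.006,0,-.006):
    s=robot.line_to(T(y),po,velocity=.03,f_stop=35); tipst(f0)
    if s: break
snap("wrist","w13"); snap("scene","s13")
a=cv2.imread("pics/w13.png"); cv2.imwrite("pics/w13b.png",cv2.resize(a,(800,600)))
E
```

```text
[ 1.38836322 -5.45814955  3.74708044]
tip [-0.43 24.37  9.65] [163.    0.   -2.3] [-1.7  5.9 -4.1] 33.2667
tip [-0.05 17.77 10.  ] [163.    0.   -2.4] [-1.5  4.7 -3.5] 33.6167
tip [-1.000e-02  1.156e+01  1.002e+01] [163.    0.   -2.4] [-1.6  6.5 -3.5] 33.9667
tip [-0.1   5.09 10.  ] [162.9   0.   -2.4] [-1.   6.1 -3.9] 34.3167
tip [-0.16 -0.96  9.96] [162.9   0.   -2.4] [-1.1  6.  -4.5] 34.6667
tip [-0.12 -6.91  9.97] [162.9   0.   -2.4] [-1.   5.8 -4.5] 35.0167
```

View pics/w13b.png

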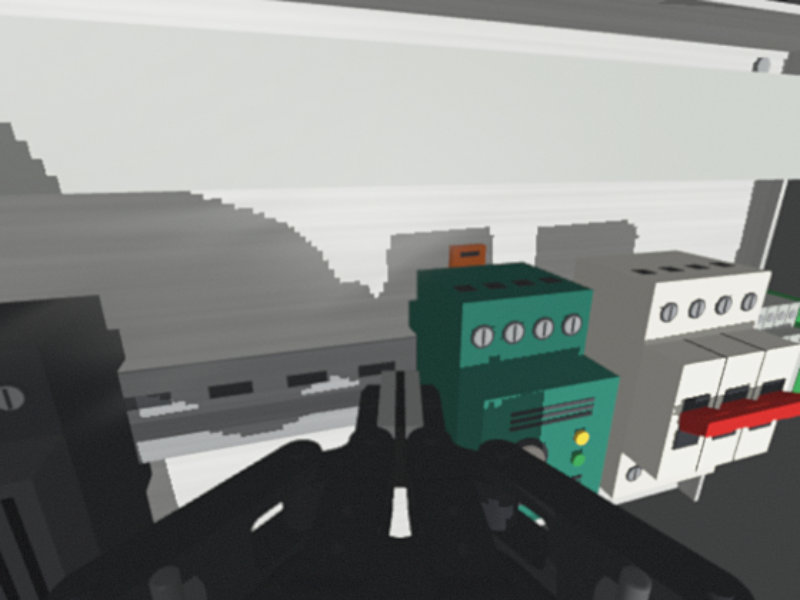

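```bash
python3 - <<'E'
from geo import *
f0=np.zeros(3)
for y in (-.014,-.020,-.023,-.026,-.028,-.03,-.032,-.034,-.036,-.038,-.04,-.042):
    s=robot.line_to(T(y),po,velocity=.03,f_stop=15); tipst(f0)
    if s or robot.current_contact_force()[1]>12: break
print(s); snap("wrist","w14"); snap("scene","s14")
a=cv2.imread("pics/w14.png"); cv2.imwrite("pics/w14b.png",cv2.resize(a,(800,600)))
E
```

```text
tip [ -0.14 -14.93  10.02] [162.9   0.   -2.4] [-0.3 -0.6  0.4] 35.5333
tip [ -0.08 -20.75  10.03] [163.    0.   -2.4] [1.1 0.2 0.1] 35.8833
tip [-2.000e-02 -2.329e+01  9.970e+00] [163.    0.   -2.4] [-0.2  0.6 -1. ] 36.1333
tip [ -0.07 -26.42   9.96] [163.    0.   -2.4] [0.2 1.1 0.3] 36.3833
tip [ -0.08 -28.33   9.95] [163.    0.   -2.4] [0.4 0.9 0.2] 36.6333
tip [ -0.05 -30.37   9.98] [163.    0.   -2.4] [ 0.2  0.5 -1. ] 36.8833
tip [ 1.000e-02 -3.206e+01  9.990e+00] [163.   -0.   -2.4] [ 0.7  1.1 -0.1] 37.1333
tip [  0.05 -32.15   9.99] [163.1  -0.   -2.3] [-0.4  5.   1.5] 37.3833
tip [  0.04 -32.21   9.99] [163.3  -0.   -2.2] [-1.   7.6  1. ] 37.6333
tip [ 3.000e-02 -3.225e+01  9.980e+00] [163.4  -0.   -2.1] [-2.2  9.8  3.1] 37.8833
tip [  0.07 -32.32   9.98] [ 1.636e+02 -1.000e-01 -2.100e+00] [-1.7 12.7  3.6] 38.1333
False
```

View pics/w14b.png

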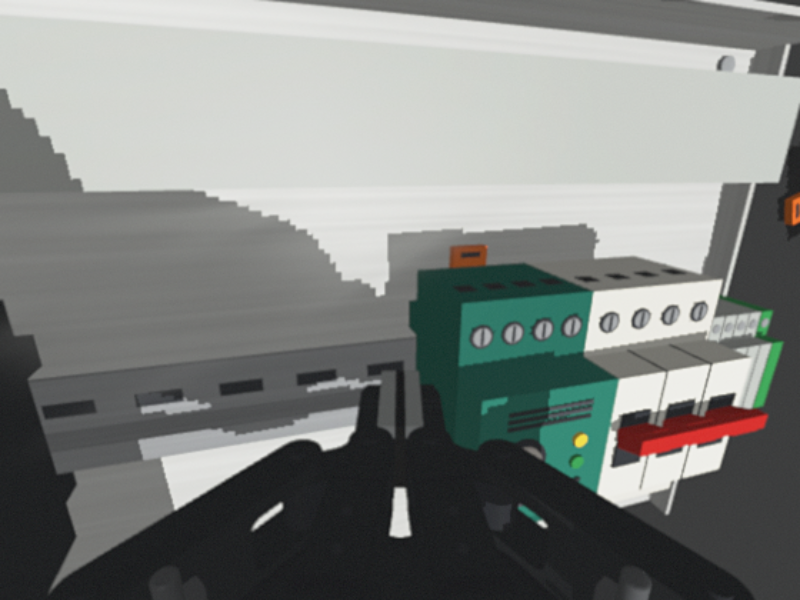

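```bash
python3 - <<'E'
from geo import *
robot.line_to(T(-.015),po,velocity=.06)
robot.line_to(T(-.005,.09),po,velocity=.15)
robot.move_to(r2w([-.02,-.05,.19]),[180,0,np.degrees(ry)])
snap("wrist","w15"); snap("scene","s15"); snap("top","t15"); print(robot.current_time_s(),robot.current_contact_force())
a=cv2.imread("pics/w15.png")[110:290,220:440]; cv2.imwrite("pics/w15b.png",cv2.resize(a,None,fx=3.3,fy=3.3,interpolation=cv2.INTER_CUBIC))
a=cv2.imread("pics/s15.png")[130:310,150:350]; cv2.imwrite("pics/s15b.png",cv2.resize(a,None,fx=3.3,fy=3.3,interpolation=cv2.INTER_CUBIC))
E
```

```text
40.1167 [ 0.41752931  0.71984304 -0.58674037]
```

View pics/w15b.png

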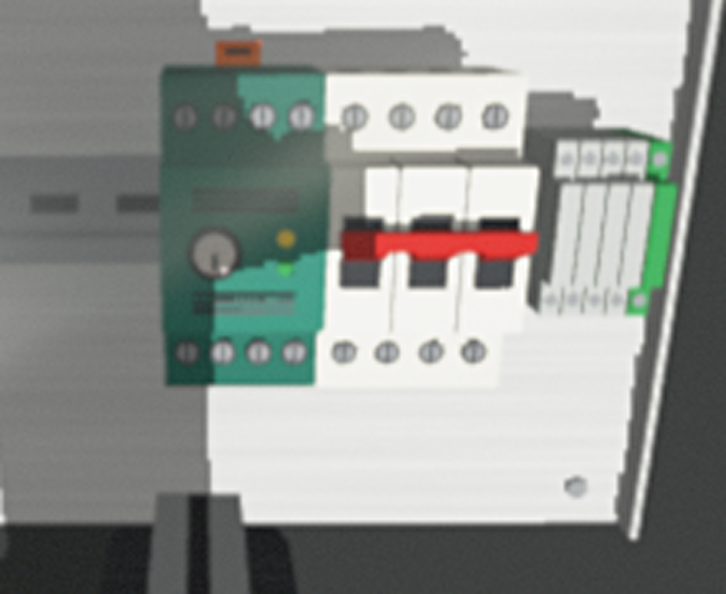

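View pics/s15b.png

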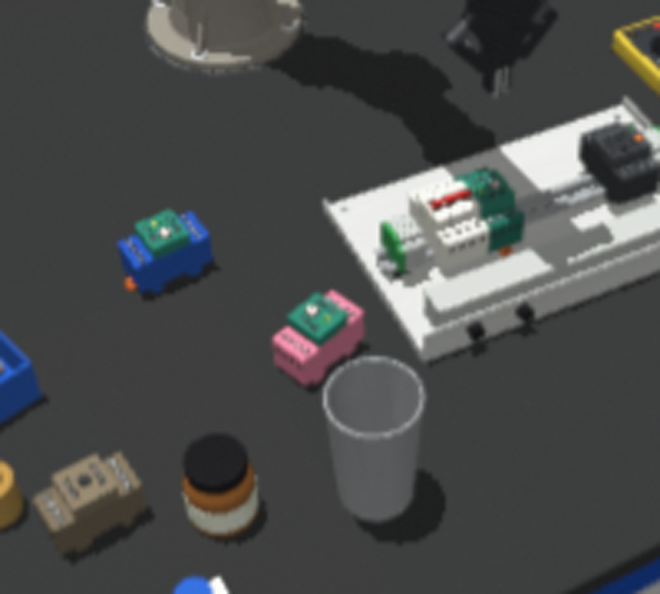

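```bash
python3 - <<'E'
from station import *
robot.pause(.2); workorder.close_job(); print(robot.current_time_s())
E
```

```text
the job is handed in; nothing more can be done
the job is handed in; nothing more can be done
```

The green module is clipped on the rail, level and close up against the white breaker. I handed the job in at about 40 s of the 59 s limit, and no verdict was reported.

**What I did**
- I chose the all-green module by its colour and its orange tab at the far end, and left the pink, blue and brown look-alikes alone.
- I gripped it by its flat sides, tipped it 20–23° and hooked its lip under the near edge of the rail. An upward pull met about 22 N, so the lip was caught.
- I let go, pressed the foot-end shoulder down with closed fingers, then slid the module along the rail with a low push from the side.

**Last checks**
- **Clip:** While pressing, the force fell away part-way down, as expected when the foot clicks in. The fingertips then stopped at 40.3 mm above the rail, which is the seated shoulder height. I did not measure the foot's position directly.
- **Against the breaker:** The slide ended at a hard stop at the expected contact position. In the last pictures there is no visible gap, and both ends line up with the breaker's.
- **Surroundings:** The old module, jar, cup and look-alikes show no visible movement in the final scene crop. I took a final overhead picture but did not inspect it, so I did not check the screwdriver, the meter, the weight or the parts bin there. The gripper was clear of everything.

**What went wrong on the way**
- The first lowering caught the lip on top of the rail edge, so I backed off and came down further out.
- The first two pushes, made higher on the module, did not slide it. One stopped on contact force and the other stuck at about 10 N. Tilting the tool and pushing lower worked.

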